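# Shut the marked air valve under the sliding cover

### The job

The bench's air line has to be shut off: with the fingertips, push the loose pale aluminium cover of the green manifold box straight back along its guides until it meets the rear stop, then push the red valve handle round clockwise until it is fully shut, square across the pipe. Only push: do not grip the handle or lift or tip the cover. Leave the cover back, the grey handle as it is, and the things on the bench where they lie.

Things in the scene. Friction and masses are not known exactly. Their poses are not given: they have to be found in the camera images.
- box: Green steel air manifold box fixed to the bench, 318 mm deep (its x, away from the robot at yaw 0) by 272 wide (its y) by 95 high; brass pipe ends at the sides, round gauge in front. Origin: on the bench top under the middle of the pipe, which runs along y. Front wall at x = -80 to -67 mm, open bay from x = -67 to +82 and y = -115 to +115, closed rear section from x = +82 to +238.
- pipe_mid (a point): Middle of the copper pipe in the bay, 30 mm above the bench, over the box's origin. Pipe 22 mm thick (its top 41 mm above the bench); brass valve bodies on it 34 mm thick (tops at 48 mm). The ledges that the cover slides on are 85 mm above the bench; guide lips at the box's sides, front and rear stand up to 95 mm.
- cover: Loose flat pale aluminium cover, 155 (x) by 250 (y) by 6 mm, about 0.4 kg, on the ledges between the guide lips (3 mm play each side). Origin: middle of its underside; axes as the box's. Starts over the bay at x = +8 to +26 mm in the box's frame, hiding both valves; slides in the box's +x over the rear section to a stop at x = about +153 mm. Held by friction only (push of 1 to 4 N).
- ridge_face (a point): Middle of the upright front face of the black push ridge on the cover, 102 mm above the bench and 20 mm in front of the cover's middle. The face looks to the cover's -x, is 92 mm wide (y) and stands 91 to 113 mm above the bench; behind it the ridge slopes down, so it is there to be pushed, not gripped.
- red_handle (a joint): Angle of the red valve handle, rad: 0 = open (lies along the pipe, points to the box's +y), 1.571 = shut (points to the box's +x, at its stop). Grows clockwise seen from above. Starts between 0 and 0.25; no spring, stays where it is left; about 0.1 N m turns it (2 N at the grip).
- red_grip (a point): Point inside the red grip sleeve of the handle, 50 mm from the axis, 61 mm above the bench. The sleeve is 12 mm thick, 18 mm high (52 to 70 mm above the bench) and reaches from 20 to 68 mm from the axis. Its own y axis points along the handle away from the axis; its -x side is the side to push.
- red_axis (a point): Point on the upright turning axis of the red valve, at the half height of the handle (61 mm above the bench). It lies over the pipe (x = 0 in the box's frame) at the box's y = +20 mm or -85 mm; the red and the grey valve may have changed places.
- grey_handle (a joint): Angle of the grey valve handle, same valve and directions as the red one; starts between 0 and 0.25 (open) and is to be left so.
- grey_axis (a point): Point on the turning axis of the grey valve, as for the red one.
- grey_grip (a point): Point inside the grey grip sleeve, 50 mm from its axis; same sizes as the red one.
- tape_measure: Yellow pocket tape measure, 62x81x33 mm, loose bystander on the bench; origin under its middle.
- sanding_block: Cork sanding block, 66x110x29 mm, loose bystander on the bench; origin under its middle.
- screwdriver: Screwdriver with dark handle, 27x210x25 mm, loose bystander on the bench; origin under its middle.
- chisel: Wood chisel with amber handle, 29x215x29 mm, loose bystander on the bench; origin under its middle.

How it is judged:
By the outcome, as a careful person would: the job done as asked, in the order asked, and still so for the second after the job is handed in, with the robot touching nothing.
It also fails if it takes over 48 s, if anything falls off the work surface, if the arm or the gripper's body presses on something with over 40 N, if the wrist force passes 120 N, or if a joint passes its speed limit or range.

### The arm

A 7-joint arm with a two-finger parallel gripper is mounted at the origin on a cart in front of the work surface, level with it; the furniture and walls round the work are solid. World frame = base frame: x ahead of the robot, y to its left, z up, the work surface at z = 0. Lengths are in m, angles in degrees, forces in N, time in s.
With the tool pointing down it reaches from about 0.35 to 0.9 m from the base axis. Payload 8.1 kg.
Tool frame: the origin (TCP) lies at the very end of the fingers, on their centre line; the grasp point (between the pads) lies 19 mm behind it; z points along the fingers, x is the direction in which the jaws open and shut, and the axes are right-handed (so a half turn about z gives the same grasp; the last joint's range is limited). The gripper opens to 85 mm and grips with 20 to 120 N. Pads are 22 mm wide; open, the fingers measure 114 mm over their backs; the gripper's body (76 mm by 85 mm) begins 54 mm behind the grasp point. The pads swing forward as they close: fully open they stand 13 mm farther back than shut.
Start: joints at [66.773, 24.895, 1.432, 90.138, -0.665, 64.973, -4.303], TCP at [0.186, -0.597, 0.231] pointing down, gripper open.
Joint ranges: [-149.89, 149.89], [-25.12, 119.58], [-72.63, 75.52], [4.76, 147.25], [-75.54, 255.54], [6.69, 114.76], [-157.13, 157.13]. Speed limits (degrees/s): [127.2, 127.2, 172.46, 172.46, 180, 180, 180].

### API

Orientations are given as a 3x3 rotation matrix whose columns are the frame's x, y, z axes.
In Python, from station import ctrl, imaging, job gives the robot as it stands. The module is installed in compiled form; this text tells all that it offers.
- The arm moves only by the tool move_arm, never from a script. Its argument "targets" is a list that holds one entry, the list of rows, each a list of 4 numbers: the shift along the world's x, y, z in cm, then the turn about the world's z in rad. In form: [[[tx, ty, tz, twist], ...]]. A call has 1 to 8 rows; each row is the pose to reach, as a shift and turn from the pose commanded when the call began; what a row does not reach only later rows make up. A row lasts 1/10 s, in which the tool goes at most 50 mm and 8.59 degrees, less where a joint would pass 70% of its speed; a pose out of reach is approached as far as the arm can. A call with a gripper value outside its range is refused whole. "hand" is the finger opening in cm, from 0 to 8.54, set as the call begins (left out, the last holds). The fingers move at their own pace and stop on an object; "force" is the grip in N (left out, the last holds). Time passes only in rows, so rows that repeat a pose let the fingers close. It gives the time, the measured TCP pose, the force and the opening at its end, in the units of the state.
- ctrl.read_state(): the state, without advancing time (a new reading comes with each control period).
- imaging.get_image(name): name is "side" or "top" or "wrist"; returns a dict with "img" (400x640x3 uint8, red, green, blue), "vertical_fov" (degrees; the focal length in pixels is half the picture's height over the tangent of half this angle, whatever the lens; pixels are square), "cx", "cy" (the principal point, pixels), "position" and "rotation" of the camera in the world. Camera axes: x right, y down, z forward; pixel columns grow to the right and rows downward; lengths in m; the calibration is good to about 2 mm. A picture is of the moment at which its call begins. There is no depth.
- job.hand_in(): hands the job in, once; it reports no verdict.
The state is a dict: "time": time; "q": joint angles; "qvel": joint speeds; "joint_efforts": joint torques, N m; "eef_pos": TCP position; "eef_rot": TCP orientation; "ft_force": force on the tool from outside, world axes, zero at the start; "torque": the same for the moment, N m; "gripper_width": opening from 0.0 (shut) to 1.0 (fully open).
Only numpy, scipy, OpenCV 4.12 (cv2) and the standard library are available. Lean on these libraries where they do the work, as an engineer would, in place of code of your own. Each camera call takes 0.05 s, during which the arm holds its last target. There are 200 camera calls.

## Working session

There is one attempt and no reset: what is moved stays moved. The work goes in short steps, Python scripts to look and compute and a tool call to move; the robot and the scene stay as the last step left them, time stands still between calls to the robot, and variables do not carry over. Pictures are saved under pics/ and viewed, about 8 in all and at most 12, crops included, and the job is handed in when it is done.

Besides the shell and the picture viewer there is one more tool, called after "Emit:" by a JSON object that holds its "api" and its "payload". move_arm: Moves the arm, as the interface text tells. Its arguments: {"type":"object","properties":{"targets":{"type":"array"},"hand":{"type":"number"},"force":{"type":"number"}},"required":["targets"]}

```bash
mkdir -p pics; cat > h.py <<'E'
import numpy as np, cv2
from station import ctrl, imaging, job
def save(name,fn,crop=None,s=1):
    d=imaging.get_image(name); im=d["img"][:,:,::-1]
    if crop: x0,y0,x1,y1=crop; im=im[y0:y1,x0:x1]
    im=cv2.resize(np.ascontiguousarray(im),None,fx=s,fy=s,interpolation=cv2.INTER_CUBIC)
    cv2.imwrite("pics/"+fn,im); return d
def cam(d):
    f=200/np.tan(np.radians(d["vertical_fov"])/2)
    return f,d["cx"],d["cy"],np.array(d["position"]),np.array(d["rotation"])
def ray(d,u,v,z):
    f,cx,cy,p,R=cam(d); r=R@np.array([(u-cx)/f,(v-cy)/f,1]); return p+r*(z-p[2])/r[2]
def proj(d,P):
    f,cx,cy,p,R=cam(d); c=R.T@(np.array(P)-p); return np.array([cx+f*c[0]/c[2],cy+f*c[1]/c[2]])
E
python3 - <<'E'
from h import *
for n in ("top","side"):
    d=save(n,n+"0.png",s=1.25); print(n,cam(d))
s=ctrl.read_state(); print(s["time"],s["eef_pos"],s["eef_rot"],s["ft_force"])
E
```

```text
top (np.float64(380.48091268238846), 319.37931911314, 202.2937699839144, array([ 0.24058153, -0.08369471,  1.19075372]), array([[ 0.02908951, -0.97391522,  0.22503989],
       [-0.99956946, -0.02747896,  0.01028621],
       [-0.00383404, -0.22524222, -0.97429525]]))
side (np.float64(443.0623210734737), 319.1166140176258, 207.82980358295234, array([0.04893109, 0.85714148, 0.74784032]), array([[-0.91093504, -0.23007468,  0.34243684],
       [-0.41243462,  0.48826298, -0.76908839],
       [ 0.00974854, -0.84182237, -0.53966662]]))
0.1 [ 0.18621073 -0.59612363  0.23061139] [[ 2.98154664e-01 -9.54517439e-01 -5.05590468e-04]
 [-9.54516513e-01 -2.98155080e-01  1.33189694e-03]
 [-1.42206322e-03  8.54831668e-05 -9.99998985e-01]] [0.14135189 0.10470929 0.5459076 ]
```

View pics/top0.png

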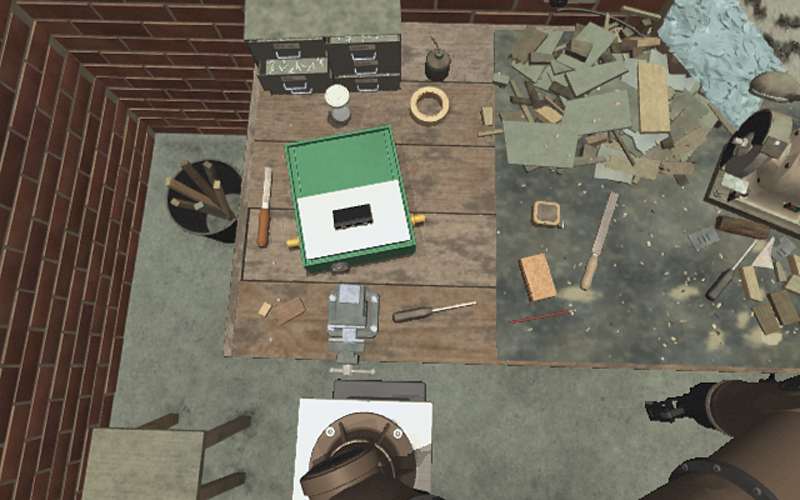

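View pics/side0.png

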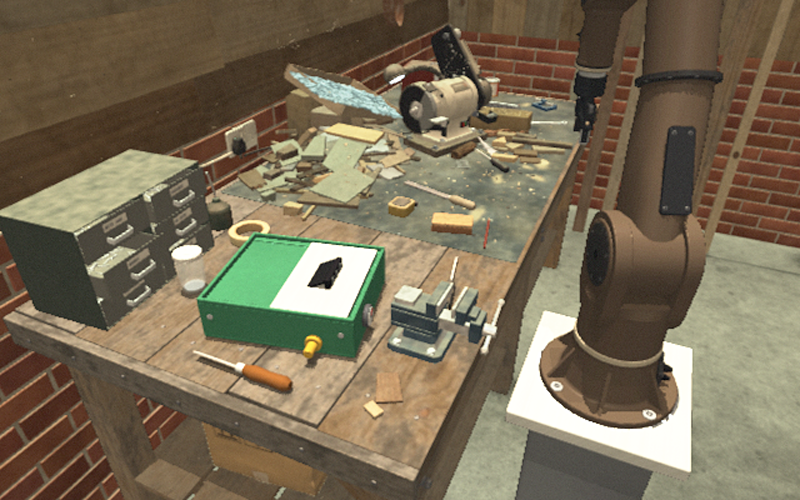

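The top view shows the box, with its top corners near (285,146), (391,126), (415,248) and (305,268) in the ×1.25 picture. The ridge is at about (352,216) and the vise stands in front. I'll enlarge this area to measure.

```bash
python3 - <<'E'
from h import *
d=save("top","top1.png",(215,90,345,225),4.4)
E
```

```text
(no output)
```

View pics/top1.png

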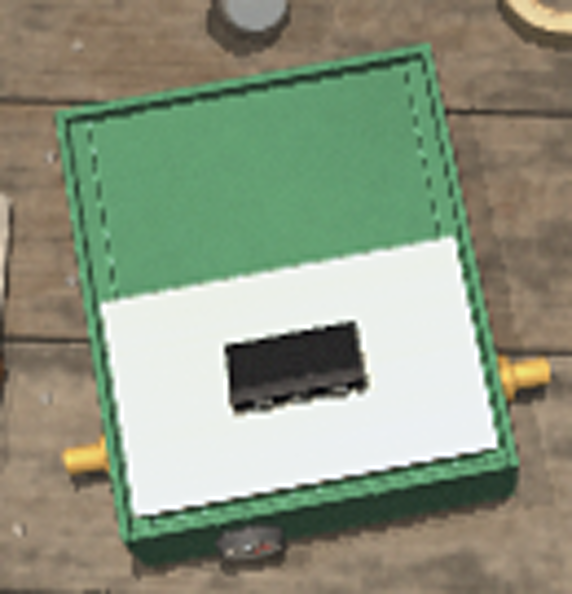

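Corners of the box rim in the crop: RL (57,115), RR (430,45), FR (517,466), FL (127,542). Cover: (101,303), (456,237), (498,446), (133,516). The front of the ridge runs from (234,412) to (366,390).

```bash
python3 - <<'E'
from h import *
from scipy.optimize import least_squares
d=imaging.get_image("top")
px=lambda u,v:(215+u/4.4,90+v/4.4)
loc=[(.238,.136),(.238,-.136),(-.08,-.136),(-.08,.136)]
W=np.array([ray(d,*px(*p),.095)[:2] for p in [(57,115),(430,45),(517,466),(127,542)]])
T=lambda q,l:q[:2]+np.array(l)@np.array([[np.cos(q[2]),np.sin(q[2])],[-np.sin(q[2]),np.cos(q[2])]])
r=least_squares(lambda q:(T(q,loc)-W).ravel(),[.45,0,.1]); print(r.x,np.degrees(r.x[2]),r.fun*1000)
q=r.x
C=np.array([ray(d,*px(*p),.091)[:2] for p in [(101,303),(456,237),(498,446),(133,516)]])
inv=lambda w:(np.array(w)-q[:2])@np.array([[np.cos(q[2]),-np.sin(q[2])],[np.sin(q[2]),np.cos(q[2])]])
print("cover in box",inv(C).round(4),inv(C).mean(0))
for p in[(234,412),(366,390)]: print("ridge",inv(ray(d,*px(*p),.091)[:2]))
for p in [(226,345),(356,322)]: print("ridge rear",inv(ray(d,*px(*p),.091)[:2]))
print("ridge face world z.102",T(q,inv(C).mean(0)+[-.02,0]))
# vise extents
for p in [(338,285),(365,285),(378,290),(328,290),(380,325)]: print("vise",ray(d,p[0]/1.25,p[1]/1.25,.1))
E
```

```text
[0.56139711 0.03673987 0.22663126] 12.985014739857746 [ 1.13991635  1.48966154  0.77194293 -0.73881863 -0.20680903 -3.28359971
 -1.70505025  2.5327568 ]
cover in box [[ 0.0927  0.1257]
 [ 0.0918 -0.125 ]
 [-0.0619 -0.1234]
 [-0.0611  0.1271]] [0.01537903 0.00112309]
ridge [-0.00286671  0.04838094]
ridge [-0.00528124 -0.04281257]
ridge rear [0.04548659 0.04580765]
ridge rear [ 0.04417129 -0.04503722]
ridge face world z.102 [0.55664195 0.03679593]
vise [0.41207139 0.0675126  0.1       ]
vise [0.41385455 0.0049102  0.1       ]
vise [ 0.4030357  -0.02567922  0.1       ]
vise [0.39973678 0.0899712  0.1       ]
vise [ 0.32296254 -0.03336857  0.1       ]
```

Emit:
{"api": "move_arm", "payload": {"targets": [[[2, 4, 0, -0.01], [4, 8, 0, -0.02], [6, 12, 0, -0.03], [8, 16, 0, -0.04], [10, 20, 0, -0.05], [12, 24, 0, -0.06], [14, 28, 0, -0.07], [16, 32, 0, -0.076]]], "hand": 0}}

```text
time: 1.0
eef_pos: [0.3468, -0.2749, 0.2314]
eef_rot: [[0.224, -0.975, 0.0], [-0.975, -0.224, -0.0], [0.0, -0.0, -1.0]]
ft_force: [0.0, -1.1, -0.1]
gripper_width: 0.002
```

Emit:
{"api": "move_arm", "payload": {"targets": [[[2, 4, 0, 0], [4, 8, 0, 0], [6, 12, 0, 0], [8, 16, 0, 0], [10, 20, 0, 0], [12, 24, 0, 0], [15, 28, -1, 0], [17.2, 30.5, -3, 0]]]}}

```text
time: 1.8
eef_pos: [0.5206, 0.032, 0.2024]
eef_rot: [[0.227, -0.974, 0.004], [-0.974, -0.227, 0.001], [-0.0, -0.004, -1.0]]
ft_force: [1.3, -0.5, 0.4]
gripper_width: -0.003
```

```bash
python3 - <<'E'
from h import *
s=ctrl.read_state(); print(s["time"],s["eef_pos"],s["eef_rot"],s["ft_force"],s["gripper_width"])
d=save("wrist","w0.png"); print(cam(d))
E
```

```text
1.8 [0.52057818 0.0320165  0.20242746] [[ 2.26920167e-01 -9.73905341e-01  3.95280207e-03]
 [-9.73913271e-01 -2.26916513e-01  1.35565984e-03]
 [-4.23328296e-04 -4.15731295e-03 -9.99991269e-01]] [ 1.26584379 -0.52707319  0.39627103] -0.0029913350264357936
(np.float64(336.8183438947613), 320.92534370882055, 198.8200817009123, array([0.59642502, 0.0494549 , 0.34484346]), array([[ 2.26677636e-01, -9.28248191e-01, -2.94911079e-01],
       [-9.73969509e-01, -2.15786834e-01, -6.94221708e-02],
       [ 8.03076251e-04,  3.02970853e-01, -9.52999484e-01]]))
```

View pics/w0.png

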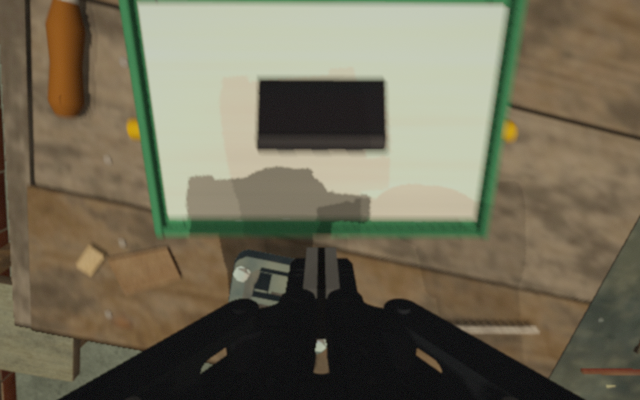

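The wrist view is square to the box. The ridge's front base edge runs from (258,149) to (386,149), and the shut fingertips are at (321,250).

```bash
python3 - <<'E'
from h import *
d=imaging.get_image("wrist"); s=ctrl.read_state()
for p,z in [((258,149),.091),((386,149),.091),((258,135),.113),((386,135),.113)]: print(ray(d,*p,z))
print(proj(d,s["eef_pos"]),s["eef_pos"])
y=.2266; ex=np.array([np.cos(y),np.sin(y)])
m=(ray(d,258,149,.091)+ray(d,386,149,.091))[:2]/2; print(m, (m-s["eef_pos"][:2])@ex,(m-s["eef_pos"][:2])@[-ex[1],ex[0]])
E
```

```text
[0.54663898 0.089833   0.091     ]
[ 0.56857099 -0.00274478  0.091     ]
[0.56040601 0.08824489 0.113     ]
[0.5801458  0.00488296 0.113     ]
[324.78157922 270.13643422] [0.51927531 0.03312705 0.19907728]
[0.55760499 0.04354411] 0.03969016565714158 0.001539395593005976
```

Emit:
{"api": "move_arm", "payload": {"targets": [[[0, 0, -3, 0], [0, 0, -6, 0], [0, 0, -8.5, 0], [0, 0, -9.9, 0], [0, 0, -9.9, 0], [1, 0.23, -9.9, 0], [1.95, 0.45, -9.9, 0], [1.95, 0.45, -9.9, 0]]]}}

```text
time: 2.7
eef_pos: [0.5405, 0.0335, 0.1036]
eef_rot: [[0.225, -0.974, 0.003], [-0.974, -0.225, 0.001], [0.0, -0.004, -1.0]]
ft_force: [-0.1, 0.2, 0.0]
gripper_width: 0.001
```

Emit:
{"api": "move_arm", "payload": {"targets": [[[0.5, 0.11, 0, 0], [1, 0.23, 0, 0], [1.5, 0.34, 0, 0], [2, 0.46, 0, 0], [2.5, 0.58, 0, 0], [3, 0.69, 0, 0], [3.5, 0.81, 0, 0], [4, 0.92, 0, 0]]]}}

```text
time: 3.5
eef_pos: [0.5782, 0.0422, 0.1023]
eef_rot: [[0.225, -0.974, -0.0], [-0.974, -0.225, -0.0], [-0.0, 0.0, -1.0]]
ft_force: [-3.2, -0.7, 2.1]
gripper_width: 0.002
```

Emit:
{"api": "move_arm", "payload": {"targets": [[[0.9, 0.21, 0, 0], [1.9, 0.44, 0, 0], [2.9, 0.67, 0, 0], [3.9, 0.9, 0, 0], [4.9, 1.13, 0, 0], [5.9, 1.36, 0, 0], [6.9, 1.59, 0, 0], [7.8, 1.8, 0, 0]]]}}

```text
time: 4.3
eef_pos: [0.6568, 0.0603, 0.1023]
eef_rot: [[0.225, -0.974, 0.0], [-0.974, -0.225, 0.0], [0.0, -0.0, -1.0]]
ft_force: [-2.7, -1.5, 1.0]
gripper_width: 0.003
```

Emit:
{"api": "move_arm", "payload": {"targets": [[[0.4, 0.09, 0, 0], [0.8, 0.18, 0, 0], [1.1, 0.25, 0, 0], [1.3, 0.3, 0, 0], [1.5, 0.35, 0, 0], [1.7, 0.39, 0, 0]]]}}

```text
time: 4.9
eef_pos: [0.6729, 0.064, 0.1023]
eef_rot: [[0.225, -0.974, -0.0], [-0.974, -0.225, -0.0], [0.0, 0.0, -1.0]]
ft_force: [-1.0, 0.7, 0.2]
gripper_width: -0.0
```

Emit:
{"api": "move_arm", "payload": {"targets": [[[0.2, 0.05, 0, 0], [0.4, 0.09, 0, 0], [0.6, 0.14, 0, 0], [0.8, 0.18, 0, 0]]]}}

```text
time: 5.3
eef_pos: [0.6802, 0.066, 0.1022]
eef_rot: [[0.225, -0.974, -0.002], [-0.974, -0.225, 0.0], [-0.0, 0.001, -1.0]]
ft_force: [-7.6, 0.9, 4.8]
gripper_width: 0.003
```

Emit:
{"api": "move_arm", "payload": {"targets": [[[0.15, 0.03, 0, 0], [0.3, 0.07, 0, 0], [0.45, 0.1, 0, 0]]]}}

```text
time: 5.6
eef_pos: [0.6814, 0.0668, 0.1021]
eef_rot: [[0.225, -0.974, -0.008], [-0.974, -0.225, -0.001], [-0.0, 0.008, -1.0]]
ft_force: [-22.5, -3.5, 15.8]
gripper_width: 0.005
```

The push force jumped to 22 N at the expected stop. I'll back off, rise and look into the bay.

Emit:
{"api": "move_arm", "payload": {"targets": [[[-0.6, -0.14, 0, 0], [-2, -0.46, 0, 0], [-4, -0.9, 0, 0], [-6, -1.4, 2, 0], [-9, -2.1, 5, 0], [-13, -3, 9, 0], [-17, -4, 12, 0], [-17, -4, 12, 0]]]}}

```text
time: 6.4
eef_pos: [0.5142, 0.0263, 0.2262]
eef_rot: [[0.224, -0.975, 0.005], [-0.975, -0.224, -0.001], [0.002, -0.005, -1.0]]
ft_force: [-0.4, 0.1, -0.1]
gripper_width: 0.001
```

```bash
python3 - <<'E'
from h import *
s=ctrl.read_state(); print(s["time"],s["eef_pos"],s["ft_force"])
d=save("wrist","w1.png",s=1.25); print(cam(d))
save("top","top2.png",(215,90,345,225),4.4)
E
```

```text
6.4 [0.51423815 0.02626615 0.22621232] [-0.38413806  0.05911579 -0.11780189]
(np.float64(336.8183438947613), 320.92534370882055, 198.8200817009123, array([0.58990598, 0.04382166, 0.36867354]), array([[ 0.22408291, -0.92926375, -0.29369327],
       [-0.97456472, -0.21266415, -0.07069353],
       [ 0.00323491,  0.30206431, -0.95328206]]))
```

View pics/w1.png

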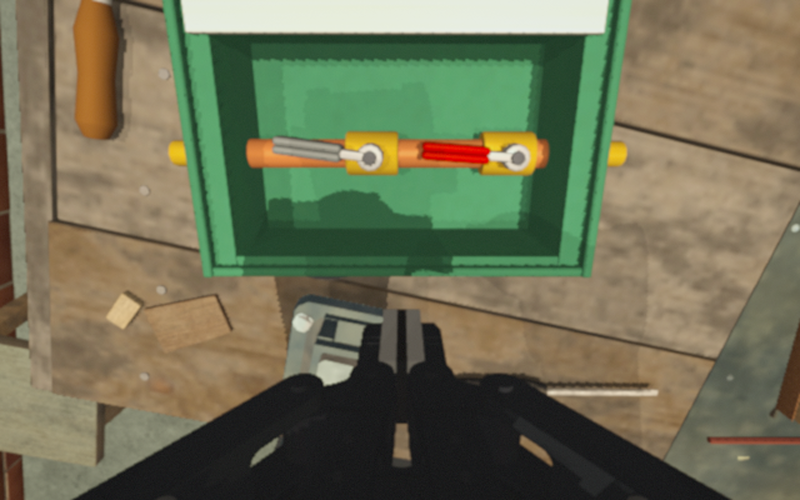

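View pics/top2.png

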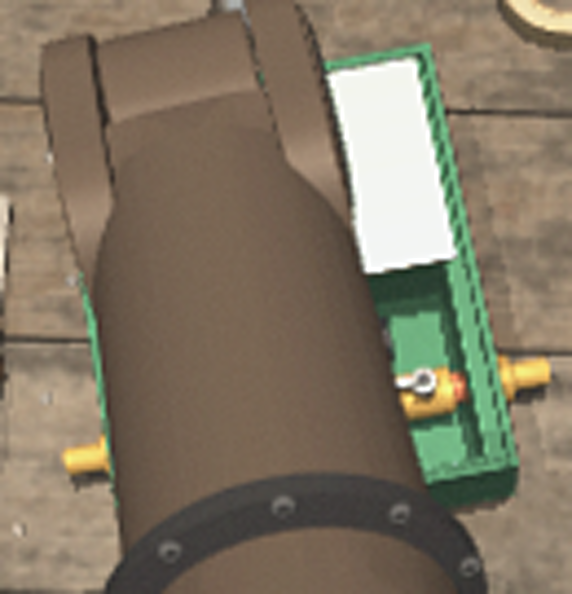

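The cover sits fully back, and both valves show. Red is the right-hand one (y = −85): its axis is at (518,157) and its sleeve tip at (420,151) in the ×1.25 picture. The grey axis is at (370,157) and its tip at (273,146).

```bash
python3 - <<'E'
from h import *
d=imaging.get_image("wrist"); s=ctrl.read_state(); print(s["eef_pos"],s["eef_rot"][0])
w=lambda u,v,z:ray(d,u/1.25,v/1.25,z)[:2]
A=w(518,157,.068); G=w(420,151,.07); B=w(370,157,.068)
print("redaxis",A,"tip",G,"grey",B,"dir grey-red deg",np.degrees(np.arctan2(*(-(B-A)*[1,-1])))if 0 else np.degrees(np.arctan2(-(B-A)[0],(B-A)[1])))
y=.2266; ex=np.array([np.cos(y),np.sin(y)]); ey=np.array([-ex[1],ex[0]])
print("red angle",np.arctan2((G-A)@ex,(G-A)@ey),"len",np.linalg.norm(G-A)); Gg=w(273,146,.07)
print("grey angle",np.arctan2((Gg-B)@ex,(Gg-B)@ey))
A2=np.array([.5614,.0367])-.085*ey; print("axis by box",A2)
A=(A+A2)/2; a,b,r=.011,.0075,.048
def c(t,gap=0): u=np.sin(t)*ex+np.cos(t)*ey; n=np.cos(t)*ex-np.sin(t)*ey; return A+r*u-(.006+gap+a*np.cos(t)+b*np.sin(t))*n
p=A+.045*ey-.030*ex; print("pre",p,"delta cm",(p-s["eef_pos"][:2])*100)
for t in np.radians(np.arange(0,96,7.5)): print(round(np.degrees(t),1),((c(t)-p)*100).round(2))
print("ex,ey",ex,ey)
E
```

```text
[0.51632723 0.02673431 0.22292048] [ 0.22431701 -0.9745124   0.00273294]
redaxis [ 0.58281248 -0.04234827] tip [0.57165063 0.02526675] grey [0.55976926 0.05808279] dir grey-red deg 12.922462913788388
red angle 0.06299592265751786 len 0.06853012560768566
grey angle 0.11523788121617118
axis by box [ 0.58049659 -0.04612705]
pre [ 0.5423115  -0.00712802] delta cm [ 2.59842753 -3.38623249]
0.0 [1.2  0.58]
7.5 [1.7 0.9]
15.0 [2.25 1.15]
22.5 [2.85 1.34]
30.0 [3.5  1.44]
37.5 [4.17 1.46]
45.0 [4.86 1.37]
52.5 [5.55 1.18]
60.0 [6.22 0.88]
67.5 [6.85 0.47]
75.0 [ 7.42 -0.04]
82.5 [ 7.91 -0.64]
90.0 [ 8.31 -1.32]
ex,ey [0.97443589 0.22466575] [-0.22466575  0.97443589]
```

Emit:
{"api": "move_arm", "payload": {"targets": [[[1.3, -1.7, 0, 0], [2.6, -3.4, -2, 0], [2.6, -3.4, -6, 0], [2.6, -3.4, -10, 0], [2.6, -3.4, -13.5, 0], [2.6, -3.4, -15.5, 0], [2.6, -3.4, -16.4, 0], [2.6, -3.4, -16.4, 0]]]}}

```text
time: 7.35
eef_pos: [0.541, -0.0068, 0.0563]
eef_rot: [[0.225, -0.974, -0.003], [-0.974, -0.225, 0.0], [-0.001, 0.003, -1.0]]
ft_force: [0.0, -0.8, -0.1]
gripper_width: -0.0
```

```bash
python3 - <<'E'
from h import *
d=save("wrist","w2.png"); s=ctrl.read_state(); print(s["time"],s["eef_pos"],s["ft_force"])
E
```

```text
7.4 [ 0.54171512 -0.00677818  0.05762019] [0.13335832 0.41009503 0.02284502]
```

View pics/w2.png

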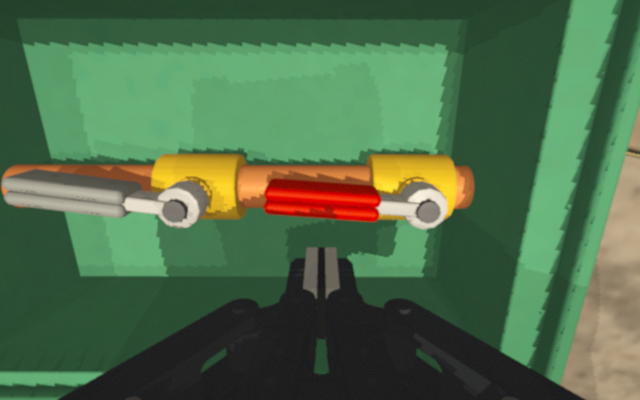

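The fingertips at (321,250) stand in front of the middle of the red sleeve (columns 265–380), and the grey handle is well clear. I'll push along the computed arc.

Emit:
{"api": "move_arm", "payload": {"targets": [[[0.6, 0.3, 0, 0], [1.2, 0.58, 0, 0], [1.7, 0.9, 0, 0], [2.25, 1.15, 0, 0], [2.85, 1.34, 0, 0], [3.5, 1.44, 0, 0], [4.17, 1.46, 0, 0], [4.86, 1.37, 0, 0]]]}}

```text
time: 8.2
eef_pos: [0.5901, 0.0068, 0.0581]
eef_rot: [[0.225, -0.974, -0.001], [-0.974, -0.225, 0.0], [-0.0, 0.001, -1.0]]
ft_force: [-4.2, 0.4, -0.9]
gripper_width: 0.003
```

Emit:
{"api": "move_arm", "payload": {"targets": [[[0.69, -0.19, 0, 0], [1.36, -0.49, 0, 0], [1.99, -0.9, 0, 0], [2.56, -1.41, 0, 0], [2.8, -1.7, 0, 0]]]}}

```text
time: 8.7
eef_pos: [0.619, -0.0111, 0.0584]
eef_rot: [[0.224, -0.975, 0.001], [-0.975, -0.224, 0.0], [0.0, -0.001, -1.0]]
ft_force: [-1.9, 1.5, 0.2]
gripper_width: -0.0
```

```bash
python3 - <<'E'
from h import *
d=save("wrist","w3.png"); s=ctrl.read_state(); print(s["time"],s["eef_pos"],s["ft_force"])
E
```

```text
8.75 [ 0.61911085 -0.01163602  0.05840129] [-0.73533993  0.83047492 -0.01835038]
```

View pics/w3.png

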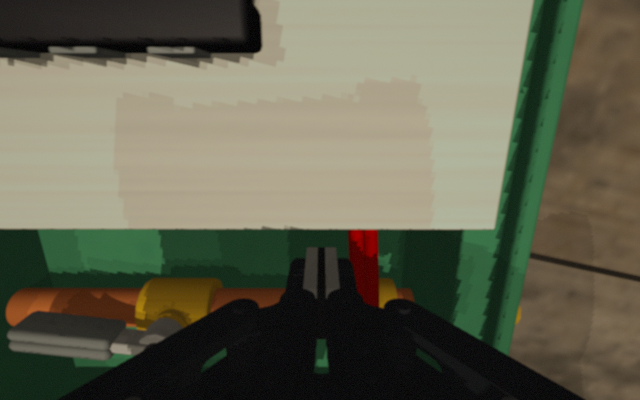

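The red handle is at about 80°, to the right of the fingers, and the grey one is untouched. I'll push on along the box's −y until it meets the stop.

Emit:
{"api": "move_arm", "payload": {"targets": [[[0.06, -0.25, 0, 0], [0.11, -0.5, 0, 0], [0.17, -0.75, 0, 0], [0.22, -1.0, 0, 0], [0.28, -1.2, 0, 0]]]}}

```text
time: 9.25
eef_pos: [0.6201, -0.0156, 0.0585]
eef_rot: [[0.229, -0.973, -0.0], [-0.973, -0.229, 0.007], [-0.007, -0.001, -1.0]]
ft_force: [-4.7, 22.9, 0.7]
gripper_width: 0.001
```

Emit:
{"api": "move_arm", "payload": {"targets": [[[0.05, -0.2, 0, 0], [0.09, -0.4, 0, 0]]]}}

```text
time: 9.45
eef_pos: [0.6202, -0.0161, 0.0585]
eef_rot: [[0.232, -0.973, -0.002], [-0.973, -0.232, 0.011], [-0.011, -0.001, -1.0]]
ft_force: [-7.6, 29.6, 2.9]
gripper_width: 0.002
```

The handle is firmly at its stop (about 30 N). I'll back away, rise and check.

Emit:
{"api": "move_arm", "payload": {"targets": [[[-0.25, 1.1, 0, 0], [-0.5, 2.2, 0, 0], [-0.7, 3, 0, 0], [-0.7, 3, 3, 0], [-0.7, 3, 7, 0], [-2, 3, 11, 0], [-5, 3, 15, 0], [-8.5, 3, 17, 0]]]}}

```text
time: 10.25
eef_pos: [0.5378, 0.0033, 0.2317]
eef_rot: [[0.224, -0.975, 0.005], [-0.975, -0.224, -0.0], [0.001, -0.005, -1.0]]
ft_force: [0.1, -1.2, 0.2]
gripper_width: -0.003
```

Emit:
{"api": "move_arm", "payload": {"targets": [[[-2, 0, 0, 0], [-2, 0, 0, 0]]]}}

```text
time: 10.45
eef_pos: [0.5148, 0.0028, 0.2296]
eef_rot: [[0.224, -0.975, 0.001], [-0.975, -0.224, -0.002], [0.002, -0.001, -1.0]]
ft_force: [1.0, 0.2, -0.5]
gripper_width: -0.0
```

```bash
python3 - <<'E'
from h import *
d=save("wrist","w4.png",s=1.25); s=ctrl.read_state(); print(s["time"],s["eef_pos"],s["ft_force"])
E
```

```text
10.5 [0.51605903 0.00273094 0.22914612] [ 1.0586985  -0.37955686  0.14112409]
```

View pics/w4.png

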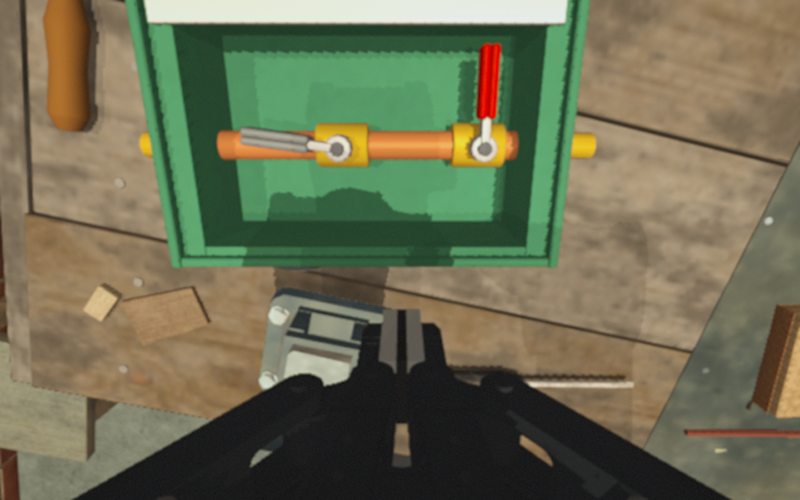

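The red handle points straight back from its axis (485,149) to its tip (490,44). Grey runs from (337,149) to (241,134), and the cover's front edge is at row 23. I'll check the angles and the cover in numbers.

```bash
python3 - <<'E'
from h import *
d=imaging.get_image("wrist")
w=lambda u,v,z:ray(d,u/1.25,v/1.25,z)[:2]
y=.2266; ex=np.array([np.cos(y),np.sin(y)]); ey=np.array([-ex[1],ex[0]])
for n,a,g in(("red",(485,149),(490,44)),("grey",(337,149),(241,134))):
    v=w(*g,.07)-w(*a,.068); print(n,np.arctan2(v@ex,v@ey),np.linalg.norm(v))
for u in(150,565): print("cover front edge box x",(w(u,23,.091)-[.5614,.0367])@ex)
E
```

```text
red 1.5538997297320682 0.06684775842704056
grey 0.15685326934815533 0.06630245883872901
cover front edge box x 0.07779588602786416
cover front edge box x 0.07764474001007364
```

Red reads 1.554 (shut) and the cover is at its stop. The grey reading differs by 0.04 rad, so I'll compare the before and after crops closely.

```bash
python3 - <<'E'
import cv2,numpy as np
a=cv2.imread("pics/w1.png")[115:190,260:400]; b=cv2.imread("pics/w4.png")[107:182,227:367]
cv2.imwrite("pics/cmp.png",cv2.resize(np.vstack([a,b]),None,fx=4,fy=4,interpolation=cv2.INTER_CUBIC))
E
```

```text
(no output)
```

View pics/cmp.png

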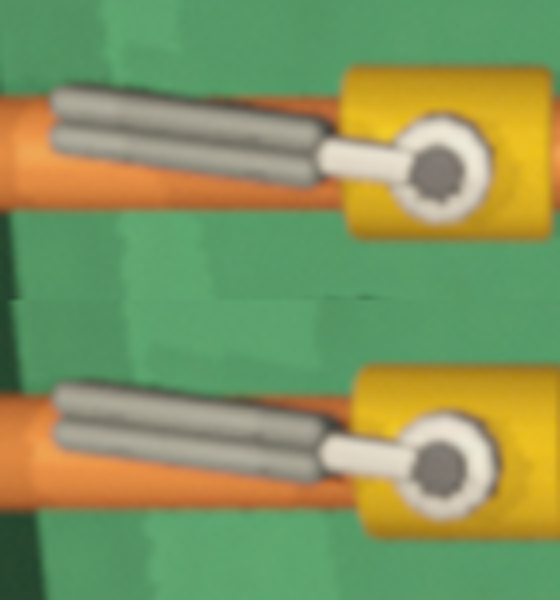

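In both crops the grey sleeve has the same slope (lower edge 37/258 before, 35/255 after), so it was not moved. The 0.04 rad was reading error.

```bash
python3 -c "
from h import *
print(job.hand_in(), ctrl.read_state()['ft_force'])"
```

```text
the job is handed in; nothing more can be done
the job is handed in; nothing more can be done
```

The air line is shut off and the job is handed in, at about 10.5 s on the robot's clock. With the fingers shut, I pushed the cover straight back by its ridge until it met the rear stop (about 22 N). I then pushed the red handle (the valve at y = −85 mm) clockwise to its stop (about 30 N), backed off and raised the arm clear.

Last checks:
- **Red handle:** it reads 1.55 rad, against 1.571 for fully shut.
- **Cover:** its front edge is at box x ≈ 78 mm and square, against 75.5 mm nominal at the stop, which is within measuring error.
- **Grey handle:** my two readings disagreed (0.115 and 0.157 rad). The enlarged before and after pictures show the same slope, so I put that down to pixel-reading error and take it as not moved.
- **Bystanders:** the arm felt no contact except the two pushes. I did not re-measure the things on the bench afterwards.

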